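Set the stop and hang the ring light on its rail

TASK

Set up the ring light over the inspection stage. First nudge the stiff blue stop along the rail in small taps until its far edge is on the red mark, without going past it; then take the ring light by its orange handle, enter its rollers at the open end of the rail (its roller head swivels and may stand askew: square it up), run it along until its rubber buffer rests against the stop without pushing the stop off the mark, and let go so that it hangs upright and at rest. Leave the other things on the bench alone.

Things in the scene. Friction and masses are not known exactly. Their poses are not given: they have to be found in the camera images.
- rail: Fixed light stand: base plate, two columns on the +x side holding a level aluminium C-rail along y, 400 mm long. Origin on the table under the rail's middle; y runs along the rail from its open end (y = -200 mm) to its black end cap (+200 mm); -x is the free front. Rail outside: x +-20 mm, z 212 to 245 mm. A low stage with a brass workpiece, 71 mm high, stands under it.
- rail_mouth (a point): Middle of the slot at the rail's open end, at the height of the roller track (215 mm above the table); axes as rail. Inside, the rail is 34 mm wide and 27 mm high (track z = 215 mm, ceiling 242 mm); a slot 14 mm wide runs along the middle of its 3 mm thick underside. The mouth is not flared.
- stop (a joint): Position in m of the blue stop along the rail: its middle stands at this y of rail; grows from the open end towards the end cap. Needs about 9 N to move and stays where it is left.
- stop_edge (a point): Far (+y) edge of the blue stop's block, at its top, to be set on the mark; axes as rail. The block, 46 mm (x -27 to +19 mm) x 36 mm (y) x 24 mm high, rides on the rail's top (z 245 to 269 mm). A front cheek with a black knob reaches to x = -43 mm; a tongue with rubber buffer goes below the rail (z 192 to 207 mm).
- stop_face (a point): Middle of the near (-y) face of the stop's block, 257.5 mm above the table, where it can be pushed from above the rail; 36 mm in -y of the far edge.
- stop_buffer (a point): Middle of the rubber buffer face of the stop below the rail, looking to -y, 199.5 mm above the table; the roller head's leading (+y) buffer must come to rest on it, so that the king-pin stands 57 mm before it. In the same plane as stop_face.
- mark: Red tape band 4 mm wide (along y) round the rail. Origin in the middle of its width on the rail's axis plane, at the roller track's height (215 mm above the table); axes as rail.
- hanger: Ring light, 0.45 to 0.7 kg, 165 mm high, standing on the bench. Origin under the middle of its black ring (100 mm across, 24 mm high); z up, handle at -x, driver box at +x (to 64 mm). Its roller head on top, turned up to 0.3 rad about z at the start, swivels +-0.35 rad, stays where left (0.02 N m) and its angle is not reported. In the rail the origin hangs 105 mm above the table.
- hanger_grip (a point): Grip point on the orange upright handle, at (-75, 0, 140) mm of hanger; handle 16 mm thick (y, grip across this), 24 mm wide (x), z 77 to 165 mm. The roller head, in line with the hanger's y when square, has four white rollers 24 mm across: axles along x at y = +-36, z = 122 mm, 30 mm wide over all (x +-15 mm), the gap between front and rear pair 48 mm.
- workpiece: Brass bracket 44 x 64 x 26 mm on the stage under the rail. Leave alone.
- lens: Black conical lens 72 mm across, 132 mm tall, standing. Leave alone.
- spare_ring: Dark ring 90 mm across, 20 mm high, lying. Leave alone.
- target: White dotted calibration plate 70 mm wide, 72 mm high, on a foot. Leave alone.
- tray: Blue divided tray 140 x 90 x 40 mm. Leave alone.
- driver: Yellow screwdriver lying on the bench. Leave alone.
- lens_cap: Black lens cap 74 mm across, 14 mm high. Leave alone.
- king_pin (a point): Point on the hanger's vertical swivel axis at axle height, (0, 0, 122) mm of hanger; axes as hanger. On this axis swivels the roller head: centre block 18 mm (x) x 36 mm (y), z 113 to 133 mm; neck plate 6 mm thick (x) and 100 mm long (y) below it, which passes the rail's slot; rubber buffers at its ends, faces at y = +-57 mm, z 90 to 104 mm.

How it is judged:
On the way, in this order (a step that is already met when the one before it is completed fails the run):
1. the stop's far edge is set on the red mark while the ring light still stands on the bench (y of stop_edge in the frame of mark between -0.004 and 0.004 m and distance of hanger from where it was at the start of the episode below 0.03 m), for 0.2 s.
2. the rollers have entered the rail at its open end (y of king_pin in the frame of rail_mouth above 0.052 m and z of hanger in the frame of rail_mouth between -0.114 and -0.104 m), for 0.1 s.
At the end, for the whole second after the job is handed in: The stop's far edge is within 4 mm of the middle of the red mark; the ring light hangs from its rollers in the rail, upright within 0.08 rad and at rest, its buffer within 4 mm of touching the stop's (king-pin 53 to 61 mm before the stop's buffer) (y of stop_edge in the frame of mark between -0.004 and 0.004 m and y of king_pin in the frame of stop_buffer between -0.061 and -0.053 m and z of hanger in the frame of rail_mouth between -0.114 and -0.106 m and x of hanger in the frame of rail_mouth between -0.01 and 0.01 m and angle between hanger's own z axis and vertical below 0.08 rad and linear speed of hanger below 0.01 m/s).
It fails at once if the stop's far edge goes more than 5 mm past the middle of the red mark (y of stop_edge in the frame of mark above 0.005 m).
It fails at once if another thing on the bench is moved by more than 15 mm (distance of any of lens, spare_ring, target, tray, driver, lens_cap, workpiece from where it was at the start of the episode above 0.015 m).
It also fails if it takes over 72 s, if anything falls off the work surface, if the arm or the gripper's body presses on something with over 40 N, if the wrist force passes 120 N, or if a joint passes its speed limit or range.

ROBOT

A 7-joint arm with a two-finger parallel gripper is mounted at the origin on the work surface. World frame = base frame: x ahead of the robot, y to its left, z up, the work surface at z = 0. Lengths are in m, angles in rad, forces in N, time in s.
With the tool pointing down it reaches from about 0.425 to 1.025 m from the base axis. Payload 9.4 kg.
Tool frame: the origin (TCP) lies midway between the tips of the shut fingers; the grasp point (between the pads) lies 19 mm behind it (ctrl.hold_point_z is the z of the grasp point in the tool frame, in m); z points along the fingers, y is the line along which they close (so a half turn about z gives the same grasp; the last joint's range is limited). The gripper opens to 85 mm and grips with 20 to 120 N. Pads are 22 mm wide; open, the fingers measure 114 mm over their backs; the gripper's body (76 mm by 85 mm) begins 54 mm behind the grasp point. The pads swing forward as they close: fully open they stand 13 mm farther back than shut.
Start: joints at [1.035, 0.599, -0.003, 1.599, 0.002, 0.943, -0.08], TCP at [0.321, -0.65, 0.231] pointing down, gripper open.
Joint ranges: [-2.57, 2.57], [-0.35, 1.97], [-1.29, 1.29], [0.11, 2.56], [-1.05, 4.19], [0.11, 1.86], [-2.63, 2.63]. Speed limits (rad/s): [2.22, 2.22, 3.01, 3.01, 3.14, 3.14, 3.14].

INTERFACE

Orientations are given as [roll, pitch, yaw] about the fixed x, y, z axes, in that order (R = Rz(yaw) Ry(pitch) Rx(roll)).
In Python, from workcell import ctrl gives the robot as it stands. Calls block until the motion is done:
- ctrl.goto(position, orientation): joint-space move of the TCP to a pose.
- ctrl.move_straight(position, rot=None, rate=0.15): straight line of the TCP; rot=None keeps the orientation; rate is the mean speed in m/s.
- ctrl.move_joints(angles): joint-space move.
- ctrl.move_gripper(opening, squeeze=None): opening from 0.0 (shut) to 1.0 (fully open); squeeze is the grip in N (None keeps the last); returns when the fingers have stopped.
- ctrl.wait(seconds).
- ctrl.ik(position, orientation): joint angles nearest the present ones, or None.
- ctrl.get_obs(): the state.
- ctrl.capture(name): name is "scene" or "top" or "wrist"; returns a dict with "frame" (480x640x3 uint8, blue, green, red), "intrinsics" (3x3 intrinsics, pixels), "camera_from_world" (4x4, takes a point from world to camera coordinates). Camera axes: x right, y up, looking along -z (the intrinsics and any distortion apply to the point x, -y, -z); pixel columns grow to the right and rows downward; lengths in m; the calibration is good to about 2 mm. A picture is of the moment at which its call begins. There is no depth.
A pose or a line that the arm cannot do raises ctrl.PlanningError and nothing moves.
- ctrl.job_done(): hands the job in; it is judged then, once.
The state is a dict: "clock": time; "qpos": joint angles; "joint_velocities": joint speeds; "joint_torque": joint torques, N m; "ee_pos": TCP position; "tool_rot": TCP orientation; "contact_force": force on the tool from outside, world axes, zero at the start; "moment": the same for the moment, N m; "width": opening from 0.0 (shut) to 1.0 (fully open); "grasp_force": force on a finger pad.
Only numpy, scipy, OpenCV 4.12 (cv2) and the standard library are available. Lean on these libraries where they do the work, as an engineer would, in place of code of your own. Each camera call takes 0.05 s, during which the arm holds its last target. There are 200 camera calls.

## Working session

There is one attempt and no reset: what is moved stays moved. The work goes in short steps, each a Python script; the robot and the scene stay as the last script left them, time stands still between calls to the robot, and variables do not carry over. Pictures are saved under pics/ and viewed, at most 14 in all, crops included, and the job is handed in when it is done.

```bash
mkdir -p pics; ls
cat > h.py <<'E'
import numpy as np, cv2, pickle
from workcell import ctrl
def snap(n,f=None):
    c=ctrl.capture(n); c={k:np.array(c[k]) for k in ("frame","intrinsics","camera_from_world")}
    if f: cv2.imwrite(f"pics/{f}.png",c["frame"]); pickle.dump(c,open(f"pics/{f}.pkl","wb"))
    return c
def ray(c,u,v):
    M=c["camera_from_world"]; d=np.linalg.inv(c["intrinsics"])@[u,v,1]; d=np.array([d[0],-d[1],-d[2]])
    return -M[:3,:3].T@M[:3,3], M[:3,:3].T@d
def onz(c,u,v,z):
    o,d=ray(c,u,v); return o+d*(z-o[2])/d[2]
def tri(obs):
    A=np.zeros((3,3));b=np.zeros(3)
    for c,u,v in obs:
        o,d=ray(c,u,v); d=d/np.linalg.norm(d); P=np.eye(3)-np.outer(d,d); A+=P;b+=P@o
    p=np.linalg.solve(A,b)
    r=[np.linalg.norm(np.cross(p-ray(c,u,v)[0],ray(c,u,v)[1]/np.linalg.norm(ray(c,u,v)[1]))) for c,u,v in obs]
    return p,r
def proj(c,p):
    M=c["camera_from_world"]; q=M[:3,:3]@p+M[:3,3]; q=c["intrinsics"]@[q[0],-q[1],-q[2]]; return q[:2]/q[2]
def load(f): return pickle.load(open(f"pics/{f}.pkl","rb"))
E
python3 - <<'E'
from h import *
for n in("scene","top","wrist"):
    c=snap(n,n+"0"); print(n,c["intrinsics"].tolist(),ray(c,320,240))
o=ctrl.get_obs();print(o, ctrl.hold_point_z)
E
```

```text
pics
scene [[524.3250491815994, 0.0, 325.0141122693324], [0.0, 524.3250491815994, 232.8888643188976], [0.0, 0.0, 1.0]] (array([ 1.45184764, -0.36524279,  1.08571866]), array([-0.69610825,  0.20745217, -0.68751167]))
top [[559.5587278447497, 0.0, 319.4205599056456], [0.0, 559.5587278447497, 231.08328295307373], [0.0, 0.0, 1.0]] (array([ 0.3737951 , -0.08989196,  1.5285981 ]), array([ 0.09560554, -0.00884784, -0.99550806]))
wrist [[368.97073768355403, 0.0, 320.2178473295379], [0.0, 368.97073768355403, 241.51153249230833], [0.0, 0.0, 1.0]] (array([ 0.39230419, -0.61498161,  0.37389912]), array([-0.27624464, -0.13636137, -0.95137354]))
{'clock': 0.15, 'qpos': array([ 1.03524978,  0.59992177, -0.00255844,  1.59995262,  0.00180472,
        0.94289963, -0.07981664]), 'joint_velocities': array([-1.76928581e-03, -1.89795161e-03,  1.04131382e-03, -5.23730275e-04,
        2.68149965e-06, -7.34043530e-04, -6.71715766e-04]), 'joint_torque': array([ 2.86814342e-03, -7.77001262e+01,  1.56663571e+00, -2.58236951e+01,
        1.24499726e-02,  6.84220257e-03, -3.27119984e-06]), 'ee_pos': array([ 0.3209548 , -0.64968786,  0.23062695]), 'tool_rot': array([-3.14041851e+00,  1.08771129e-04,  4.58903540e-01]), 'contact_force': array([ 0.61575292, -0.3164913 , -0.30782689]), 'moment': array([-0.05057071,  0.0118344 , -0.00179042]), 'grasp_force': 0.0, 'width': 1.00154570420548} -0.0187
```

View pics/scene0.png

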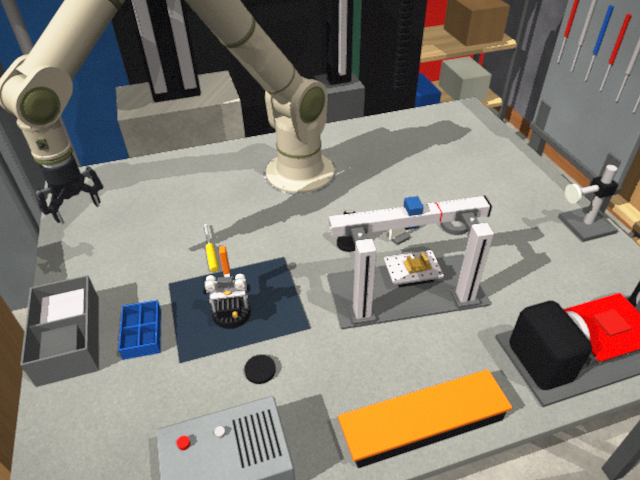

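View pics/top0.png

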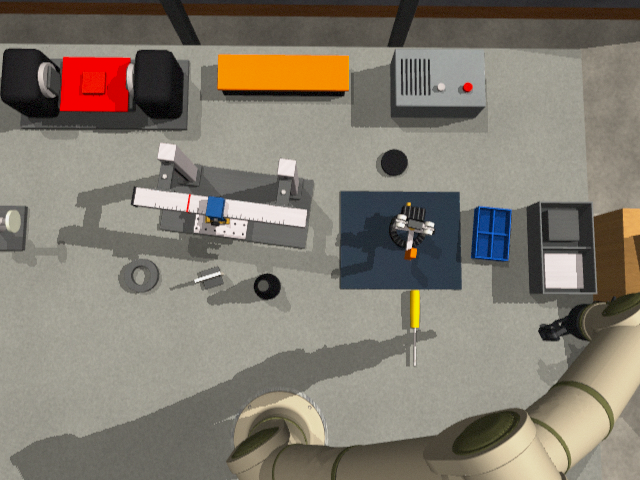

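The scene view shows the rail at (330..490, 205..225) with the stop at (413,206) and the mark at (438,213). The hanger stands on the dark mat at (228,290). In the top view the open end is at (307,217), the cap at (134,197), the stop at (216,207), the mark at (189,203), and the handle at (411,253), pointing to -x.

Run:
```python
from h import *
t=load("top0"); s=load("scene0")
for n,uv,z in(("open",(307,217),.245),("cap",(134,197),.245),("stop",(216,207),.269),("mark",(189,203),.245),("handle",(411,253),.165),("ring",(411,228),.1),("lens",(267,286),.1),("driver",(415,310),.01),("tgt",(209,277),.07)):
    print(n,onz(t,*uv,z).round(3))
ctrl.goto([.50,-.32,.36],[np.pi,0,.0]); a=snap("wrist","w1");print(ctrl.get_obs()["qpos"].round(2))
for p in ([.44,-.05,.38],[.46,.08,.38],[.48,.15,.38]):
    try: print(p,ctrl.ik(p,[np.pi,0,-.12]).round(2))
    except Exception as e: print(e)
cv2.imwrite("pics/w1s.png",a["frame"])
```

```text
open [ 0.55  -0.071  0.245]
cap [0.595 0.33  0.245]
stop [0.569 0.136 0.269]
mark [0.581 0.203 0.245]
handle [ 0.474 -0.325  0.165]
ring [ 0.543 -0.337  0.1  ]
lens [0.393 0.031 0.1  ]
driver [ 0.332 -0.36   0.01 ]
tgt [0.416 0.185 0.07 ]
[ 0.41  0.32  0.09  1.75 -0.03  1.07 -1.06]
[0.44, -0.05, 0.38] [-0.    0.09 -0.01  2.01  0.    1.05 -1.71]
[0.46, 0.08, 0.38] [-0.21  0.13 -0.1   1.96  0.01  1.05 -2.  ]
[0.48, 0.15, 0.38] [-0.29  0.18 -0.16  1.89  0.03  1.07 -2.14]
```

View pics/w1.png

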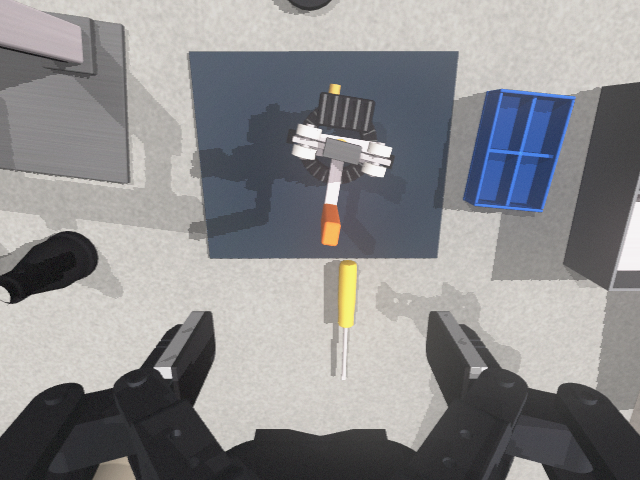

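The wrist view shows the hanger's head at (342,150), slightly askew, with roller pairs at (307,141) and (376,158). The orange handle is at (330,225). Next: wrist views of the rail and a second one over the hanger.

Run:
```python
from h import *
print(ctrl.get_obs()["clock"])
ctrl.goto([.41,-.32,.34],[np.pi,0,0]); b=snap("wrist","w2")
ctrl.goto([.46,.00,.38],[np.pi,0,-.11]); c=snap("wrist","w3")
ctrl.goto([.48,.15,.38],[np.pi,0,-.11]); d=snap("wrist","w4")
print(ctrl.get_obs()["clock"])
im=np.vstack([np.hstack([b["frame"][:300],c["frame"][:300]]),np.hstack([d["frame"][:300],d["frame"][:300]*0])])
cv2.imwrite("pics/m1.png",np.hstack([c["frame"][:290,:400],d["frame"][:290,:400]])); 
a=cv2.imread("pics/m1.png"); e=np.zeros((290,800,3),np.uint8); e[:,:400]=b["frame"][:290,120:520]
cv2.imwrite("pics/m1.png",np.vstack([a,e]))
```

```text
1.675
4.1833
```

View pics/m1.png

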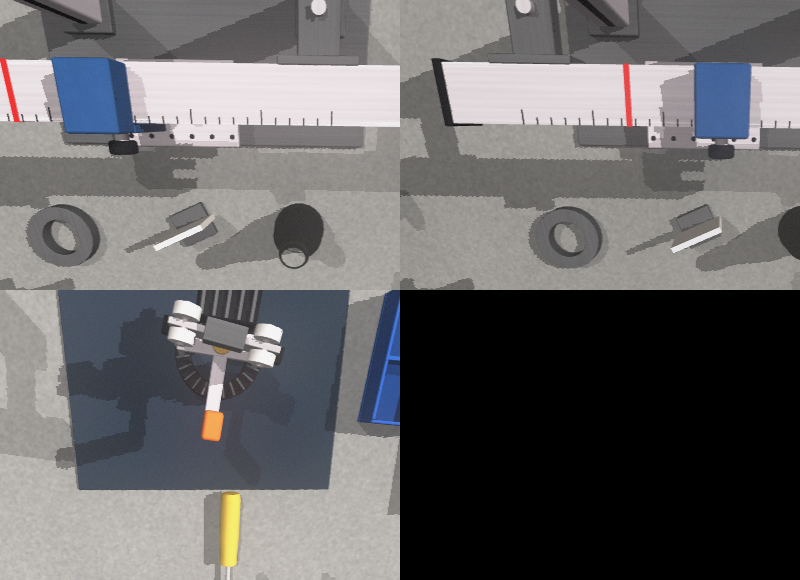

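The mosaic shows three things:
- **w3, top left:** the stop at (92,95) and the mark at (10,90).
- **w4, top right:** mark at (228,95) and stop top at (322,100).
- **w2, bottom left:** the handle top at about (332,135) in the full image, and the head turned clockwise.

Next come the masks.

```bash
cat > meas.py <<'E'
from h import *
def mask(c,lo,hi):
    return cv2.inRange(cv2.cvtColor(c["frame"],cv2.COLOR_BGR2HSV),lo,hi)
def big(m,n=1):
    k,l,s,cen=cv2.connectedComponentsWithStats(m); i=1+np.argsort(-s[1:,4])[:n]
    return [(l==j,s[j],cen[j]) for j in i]
RED=((0,150,90),(8,255,255)); BLUE=((100,130,60),(120,255,255)); ORG=((8,150,120),(18,255,255))
E
python3 - <<'E'
from meas import *
w={i:load(f"w{i}") for i in(1,2,3,4)}
for i in(3,4):
    r=big(mask(w[i],*RED))[0]; print("red",i,r[1],r[2],onz(w[i],*r[2],.245))
    b=big(mask(w[i],*BLUE))[0]; print("blue",i,b[1],b[2],cv2.minAreaRect(np.argwhere(b[0])[:,::-1].astype(np.float32)))
r3,r4=[big(mask(w[i],*RED))[0][2] for i in(3,4)]
print("mark tri",tri([(w[3],*r3),(w[4],*r4)]))
# rail top edges: bright white
for i in(3,4):
    h=cv2.cvtColor(w[i]["frame"],cv2.COLOR_BGR2HSV); m=((h[...,2]>195)&(h[...,1]<40)).astype(np.uint8)*255
    m[:45]=0; m[140:]=0; m=cv2.morphologyEx(m,cv2.MORPH_OPEN,np.ones((3,9)))
    ys,xs=np.nonzero(m); print("rail",i,xs.min(),xs.max(),ys.min(),ys.max())
    up=[];lo=[]
    for u in range(xs.min()+5,xs.max()-3,4):
        c=np.nonzero(m[:,u])[0]
        if len(c)>45: up.append((u,c[0]-.5)); lo.append((u,c[-1]+.5))
    for n,L in(("up",up),("lo",lo)):
        vx,vy,x0,y0=cv2.fitLine(np.float32(L),cv2.DIST_HUBER,0,.01,.01).ravel()
        P=[onz(w[i],u,y0+(u-x0)*vy/vx,.245) for u in(xs.min()+5,xs.max()-3)]
        d=P[0]-P[1]; print(n,len(L),P[0].round(4),P[1].round(4),"yaw",-np.arctan2(d[0],d[1]))
    row=m[90]; print("row ends",np.nonzero(row)[0][[0,-1]], onz(w[i],np.nonzero(row)[0][-1],90,.245))
for i in(1,2):
    o=big(mask(w[i],*ORG))[0]; print("org",i,o[1],o[2],cv2.minAreaRect(np.argwhere(o[0])[:,::-1].astype(np.float32)),onz(w[i],*o[2],.165))
f=w[3]["frame"][40:150,340:640]; g=w[2]["frame"][0:160,240:440]
cv2.imwrite("pics/m2.png",np.hstack([cv2.resize(f,(480,176)),cv2.resize(np.vstack([g]),(320,256))[:176]]))
big2=np.zeros((600,800,3),np.uint8); big2[:220,:600]=cv2.resize(f,(600,220)); big2[225:225+320,:400]=cv2.resize(g,(400,320))
g4=w[4]["frame"][40:170,180:380]; big2[225:225+260,400:800]=cv2.resize(g4,(400,260)); cv2.imwrite("pics/m2.png",big2)
E
```

```text
red 3 [  0  58  20  64 336] [ 9.22321429 89.35416667] [0.58403898 0.20269625 0.245     ]
blue 3 [  52   57   89   77 5192] [92.60631741 94.97168721] ((95.7314453125, 94.26420593261719), (88.8955078125, 73.89151000976562), 79.15969848632812)
red 4 [223  64   9  63 296] [227.07432432  94.35810811] [0.58392842 0.20239303 0.245     ]
blue 4 [ 296   63   54   74 3726] [321.67847558  98.51529791] ((322.4999694824219, 99.49999237060547), (52.99999237060547, 72.99998474121094), 0.0)
mark tri (array([0.58391243, 0.20226013, 0.24557365]), [np.float64(3.468077719557593e-05), np.float64(3.4680777195526957e-05)])
rail 3 0 639 45 139
up 75 [0.6029 0.1984 0.245 ] [ 0.5488 -0.2309  0.245 ] yaw -0.12543114836500283
lo 75 [0.5646 0.2133 0.245 ] [ 0.5075 -0.2371  0.245 ] yaw -0.126034628595011
row ends [  0 403] [ 0.55333163 -0.07062686  0.245     ]
rail 4 42 624 62 136
up 115 [0.6182 0.3205 0.245 ] [ 0.5689 -0.0703  0.245 ] yaw -0.1254859342182206
lo 115 [0.5796 0.334  0.245 ] [ 0.5285 -0.076   0.245 ] yaw -0.12412082713768527
row ends [ 48 620] [ 0.55654348 -0.07136732  0.245     ]
org 1 [322 204  19  42 583] [330.55403087 225.45626072] ((331.42919921875, 224.7802734375), (17.308242797851562, 40.729766845703125), 6.581944942474365) [ 0.48436971 -0.33205329  0.165     ]
org 2 [322 121  22  30 548] [331.88138686 135.33576642] ((331.8121337890625, 135.47108459472656), (19.235233306884766, 29.27100944519043), 8.746162414550781) [ 0.47697757 -0.33186726  0.165     ]
```

View pics/m2.png

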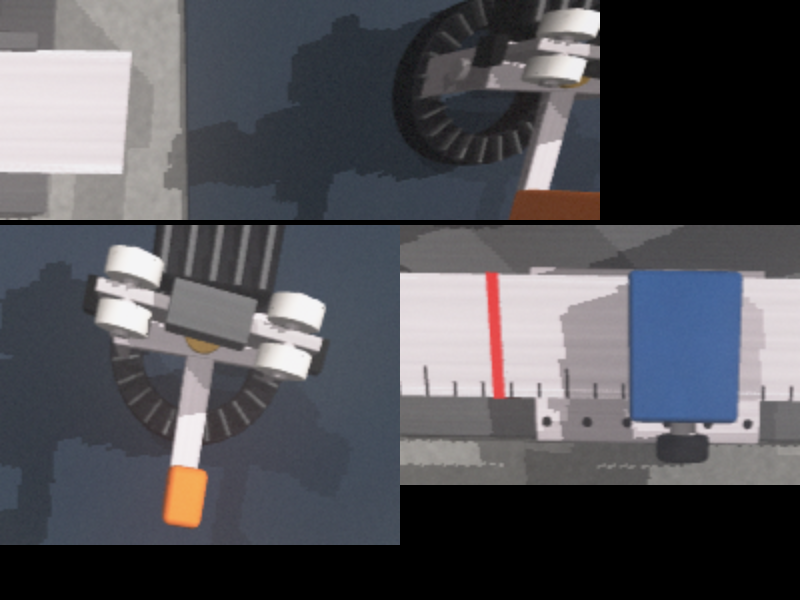

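The crops give clear edges:
- **Rail mouth:** at u about 403 in w3.
- **Stop top:** u 295–350 in w4.
- **Mark:** u 227 in w4.
- **Handle top:** a clean rectangle tilted about 9°, with the head turned about 15°.

Next, push the stop.

```bash
cat >> meas.py <<'E'
TH=-.125; EY=np.array([-np.sin(TH),np.cos(TH)]); EX=np.array([np.cos(TH),np.sin(TH)]); N0=.5535; S_MOUTH=-.0012
def W(n,s,z): return np.r_[EX*n+EY*s,z]   # rail coords -> world
def ns(p): return np.array([p[:2]@EX,p[:2]@EY])
def stop_edges(c):
    "s of mark, near and far top edge of stop, from mean column of blue edges"
    r=big(mask(c,*RED))[0]; b=big(mask(c,*BLUE))[0][0]
    h=np.nonzero(b)[0]; rows=range(int(np.percentile(h,20)),int(np.percentile(h,80)))
    L=[];R=[]
    for v in rows:
        k=np.nonzero(b[v])[0]; L.append(ns(onz(c,k[0]-.5,v,.269))[1]); R.append(ns(onz(c,k[-1]+.5,v,.269))[1])
    q=np.argwhere(r[0]); ms=np.mean([ns(onz(c,u,v,.245))[1] for v,u in q])
    return ms,np.median(R),np.median(L)
E
python3 - <<'E'
from meas import *
w={i:load(f"w{i}") for i in(1,2,3,4)}
ms,ne,fe=stop_edges(w[4]); print("mark,near,far",ms,ne,fe)
print("handle -x edge tri",tri([(w[1],330,245.5),(w[2],331,151)]))
o=big(mask(w[2],*ORG))[0]; P=cv2.boxPoints(cv2.minAreaRect(np.argwhere(o[0])[:,::-1].astype(np.float32)))
Q=np.array([onz(w[2],*p,.165) for p in P]); print(Q.round(4).tolist(), Q.mean(0))
ctrl.move_gripper(0,40)
R=[np.pi,0,TH]
ctrl.goto(W(N0-.002,ne-.06,.33),R); ctrl.move_straight(W(N0-.002,ne-.06,.256),rate=.1)
s=ne-.06; f0=ctrl.get_obs()["contact_force"]
while s<ne-.002:
    s+=.003; ctrl.move_straight(W(N0-.002,s,.256),rate=.05)
    ob=ctrl.get_obs(); f=(ob["contact_force"]-f0)[:2]@EY
    if abs(f)>4: break
print("contact s",s,ns(ob["ee_pos"]),f,ob["contact_force"]-f0,ob["clock"])
c=snap("wrist","w5"); print(stop_edges(c))
E
```

```text
mark,near,far 0.2736151591872428 0.19046800482032233 0.22361299235584886
handle -x edge tri (array([ 0.464334  , -0.3314439 ,  0.16525959]), [np.float64(0.00022781152457212198), np.float64(0.00022781152457230589)])
[[0.4664, -0.322, 0.165], [0.4894, -0.3257, 0.165], [0.4871, -0.3414, 0.165], [0.464, -0.338, 0.165]] [ 0.47673293 -0.33179966  0.165     ]
contact s 0.18146800482032238 [0.55153626 0.17981461] -6.366820992391888 [-0.98806313 -6.29273248  0.7362635 ] 10.6833
(np.float64(0.2724060967189472), np.float64(0.19369418122814624), np.float64(0.22770892639010362))
```

View pics/w5.png

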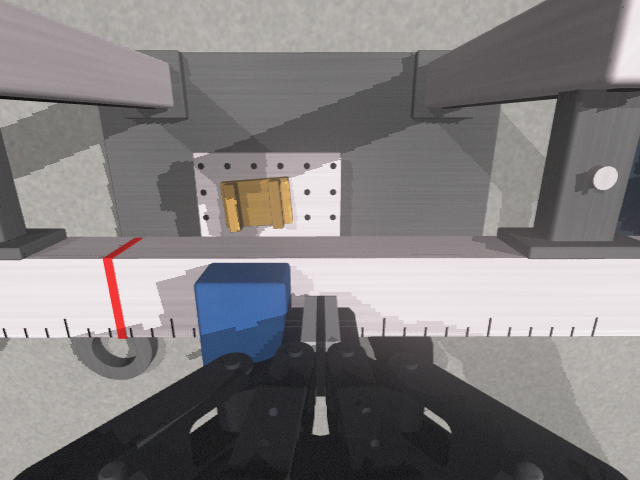

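The w5 picture shows the shut fingers at (320,310), touching the stop's near face. The stop is at (245,310) and the mark at (115,290), with about 48 mm to go. I'll push 44 mm in taps, then measure from above.

```bash
cat > tap.py <<'E'
from meas import *
def push(s_goal):
    f=[]
    s=ns(ctrl.get_obs()["ee_pos"])[1]
    while s<s_goal-1e-4:
        s=min(s+.006,s_goal); ctrl.move_straight(W(N0-.002,s,.256),rate=.04)
        f.append(ctrl.get_obs()["contact_force"][:2]@EY)
    ctrl.wait(.2)
    o=ctrl.get_obs(); print("tcp",ns(o["ee_pos"]),"f",np.round(f,1),o["clock"])
def look(name):
    # camera above the stop near the mark
    ctrl.goto(W(.46,.235,.38),[np.pi,0,TH]); c=snap("wrist",name); ms,ne,fe=stop_edges(c)
    e=(ne+fe)/2+.018; print("mark",ms,"near",ne,"far",fe,"edge-mark mm",(e-ms)*1e3, "sep",(fe-ne)); return e-ms
E
python3 - <<'E'
from tap import *
push(.181+.0435)
p=ctrl.get_obs()["ee_pos"]; n,s=ns(p)
ctrl.move_straight(W(N0-.002,s-.01,.256),rate=.1); ctrl.move_straight(W(N0-.002,s-.01,.33),rate=.2)
look("w6"); print(ctrl.get_obs()["clock"])
E
```

```text
tcp [0.55151998 0.22251622] f [-7.9 -7.3 -6.6 -6.6 -7.8 -7.2 -7.5 -7.9] 13.2417
mark 0.27507994989830864 near 0.23664739654826217 far 0.26920577386588457 edge-mark mm -4.153364691235284 sep 0.0325583773176224
14.5833
```

Run:
```python
from meas import *
for n in("w4","w6"):
    c=load(n); b=big(mask(c,*BLUE))[0][0]; print(n,ray(c,320,240)[0])
    h=np.nonzero(b)[0]; print(h.min(),h.max())
    for v in range(h.min()+4,h.max()-4,12):
        k=np.nonzero(b[v])[0]; print(v,k[0],k[-1],[ns(onz(c,u,v,z)).round(4).tolist() for u in(k[0],k[-1]) for z in (.245,.269)])
a,b=load("w4"),load("w6")
x=[cv2.resize(c["frame"][50:150,220:360],(392,280),interpolation=cv2.INTER_NEAREST) for c in(a,b)]
cv2.imwrite("pics/m3.png",np.hstack([cv2.resize(b["frame"][40:170,180:380],(800,520),interpolation=cv2.INTER_CUBIC)]))
```

```text
w4 [0.55946054 0.13998634 0.52300833]
63 136
67 296 349 [[0.5723, 0.2252], [0.5693, 0.2238], [0.5729, 0.1888], [0.5698, 0.1905]]
79 296 348 [[0.5648, 0.2253], [0.5624, 0.2238], [0.5653, 0.1892], [0.5629, 0.1909]]
91 296 347 [[0.557, 0.2253], [0.5554, 0.2239], [0.5576, 0.1896], [0.5559, 0.1913]]
103 296 348 [[0.5492, 0.2253], [0.5482, 0.2239], [0.5497, 0.1886], [0.5487, 0.1904]]
115 297 346 [[0.5412, 0.2247], [0.5409, 0.2233], [0.5417, 0.1898], [0.5413, 0.1914]]
127 297 344 [[0.533, 0.2247], [0.5334, 0.2233], [0.5335, 0.1909], [0.5339, 0.1924]]
w6 [0.56397542 0.16561189 0.52326227]
66 138
70 265 318 [[0.5721, 0.2723], [0.5693, 0.269], [0.5722, 0.2358], [0.5693, 0.2357]]
82 265 317 [[0.5645, 0.2726], [0.5623, 0.2693], [0.5646, 0.2365], [0.5624, 0.2363]]
94 266 316 [[0.5567, 0.2723], [0.5552, 0.269], [0.5568, 0.2372], [0.5553, 0.237]]
106 266 316 [[0.5488, 0.2726], [0.548, 0.2693], [0.5489, 0.2372], [0.548, 0.237]]
118 267 317 [[0.5408, 0.2723], [0.5406, 0.269], [0.5408, 0.2365], [0.5407, 0.2363]]
130 268 315 [[0.5326, 0.2719], [0.5331, 0.2687], [0.5326, 0.238], [0.5332, 0.2377]]
```

View pics/m3.png

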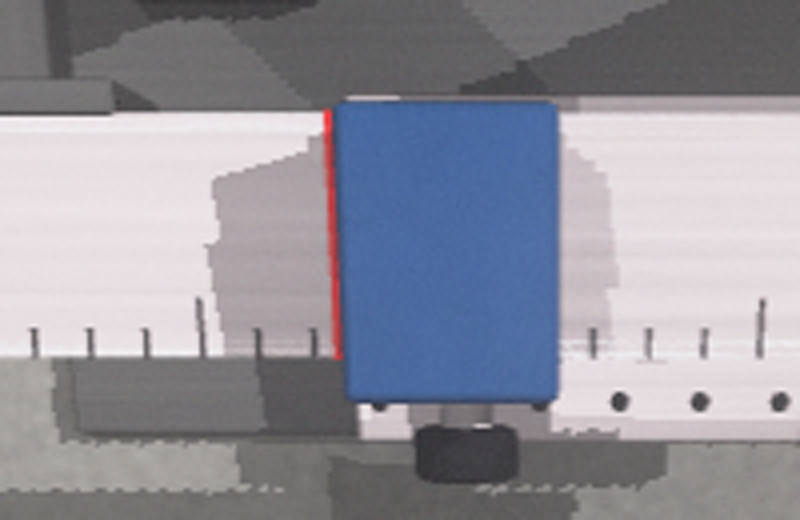

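In this crop the block hides the near half of the tape and about 1.8 mm of its far part stays visible. The line of sight puts the far edge about 3 mm short of the mark. I'll push 2.8 mm more, then look from straight over the edge.

Run:
```python
from tap import *
R=[np.pi,0,TH]
ctrl.goto(W(N0-.002,.2125,.33),R); ctrl.move_straight(W(N0-.002,.2125,.256),rate=.15)
push(.2245+.0028)
ctrl.move_straight(W(N0-.002,.212,.256),rate=.1); ctrl.move_straight(W(N0-.002,.212,.36),rate=.2)
ctrl.goto(W(.46,.274,.36),R); c=snap("wrist","w7"); print(ctrl.get_obs()["clock"],ns(ray(c,0,0)[0]))
M=c["camera_from_world"]
u,v=proj(c,W(N0,.2734,.245)); print(u,v)
x,y=int(u)-50,int(v)-35
cv2.imwrite("pics/m4.png",cv2.resize(c["frame"][y:y+70,x:x+100],(800,560),interpolation=cv2.INTER_CUBIC)); print(x,y)
print([proj(c,W(N0+.01,.2734+d,z)).round(1).tolist() for d in(-.002,0,.002) for z in(.245,.269)])
```

```text
tcp [0.55170104 0.2257527 ] f [ 0.1 -4.7 -7.3] 16.8
18.3333 [0.53892593 0.27385524]
319.94440464377436 96.56977947367031
269 61
[[323.1, 79.9], [323.5, 75.5], [320.0, 79.8], [320.1, 75.5], [316.9, 79.8], [316.6, 75.5]]
```

View pics/m4.png

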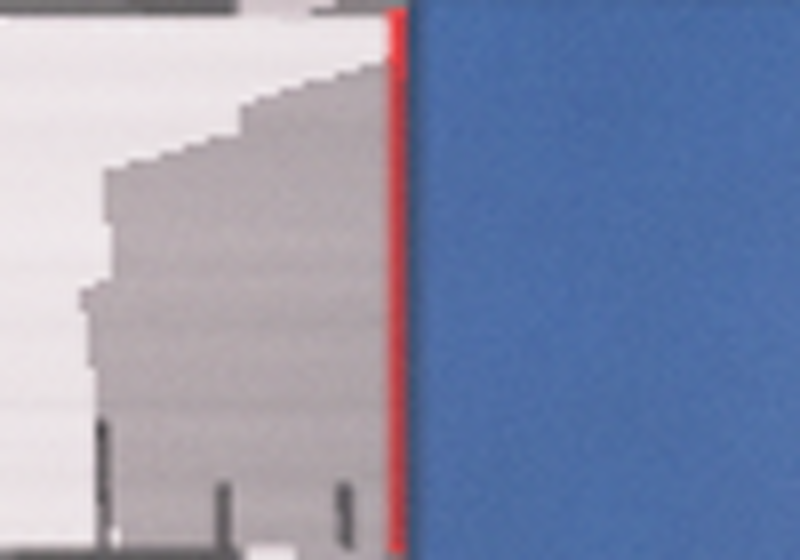

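In m4 the visible tape runs from 388 to 409, which is 1.7 mm of its 4 mm. The edge is therefore within about 0.5 mm of the mark's middle, and the stop is set. Next, square the ring light: align the handle with the pads, then grip the head's centre block at the same yaw.

Run:
```python
from meas import *
Y=-.153; ex=np.array([np.cos(Y),np.sin(Y)]); h=np.array([.4767,-.3318]); o=h+.075*ex
def st(t):
    b=ctrl.get_obs(); print(t,b["ee_pos"].round(4),b["contact_force"].round(1),"w",round(b["width"],3),"gf",round(b["grasp_force"],1),b["clock"])
ctrl.move_gripper(.7,30)
ctrl.goto(np.r_[h,.25],[np.pi,0,Y]); st("above"); ctrl.move_straight(np.r_[h,.121],rate=.12)
st("down"); ctrl.move_gripper(0,30); st("closed"); ctrl.move_gripper(.7); ctrl.move_straight(np.r_[h,.22],rate=.2)
for y in(Y+np.pi/2,Y-np.pi/2):
    q=ctrl.ik(np.r_[o,.2],[np.pi,0,y]); print(y,q)
qs=[(abs(q[6]),y) for y in(Y+np.pi/2,Y-np.pi/2) if (q:=ctrl.ik(np.r_[o,.2],[np.pi,0,y])) is not None]
y=min(qs)[1]; ctrl.goto(np.r_[o,.2],[np.pi,0,y]); ctrl.move_straight(np.r_[o,.113],rate=.08); st("head")
ctrl.move_gripper(0,20); st("closed"); ctrl.wait(.2); snap("wrist","w8"); ctrl.move_gripper(.7); ctrl.move_straight(np.r_[o,.22],rate=.2)
ctrl.goto(np.r_[h-.06*ex,.34],[np.pi,0,Y]); c=snap("wrist","w9"); st("end")
a=load("w8")["frame"]; cv2.imwrite("pics/m5.png",np.hstack([cv2.resize(a,(400,300)),cv2.resize(c["frame"][:240,160:480],(400,300))]))
```

```text
above [ 0.4775 -0.3308  0.2501] [0.4 0.3 0.2] w 0.701 gf 0.0 20.9417
down [ 0.477  -0.332   0.1216] [0.9 0.3 0.4] w 0.699 gf 0.0 22.1667
closed [ 0.4769 -0.3315  0.1213] [-1.4  2.6  5. ] w 0.183 gf 32.1 22.625
1.4177963267948965 [ 0.62145075  0.54956395 -0.22868673  1.8021697   0.16448412  0.80832682
  0.15836385]
-1.7237963267948966 [ 0.06347211  0.61860183  0.6450982   1.83933926 -0.48444115  0.84609392
 -2.34549048]
head [ 0.5511 -0.3434  0.1135] [ 0.4 -0.5  0.1] w 0.702 gf 0.0 26.125
closed [ 0.5508 -0.3433  0.1134] [-0.7  0.3  3.5] w 0.202 gf 27.3 26.575
end [ 0.4177 -0.3224  0.339 ] [ 0.8 -1.  -0.3] w 0.704 gf 0.0 29.2083
```

View pics/m5.png

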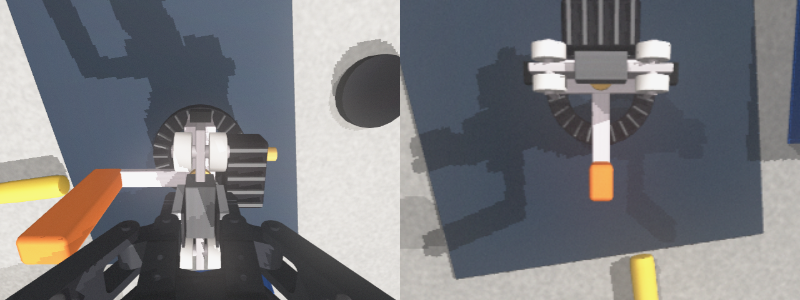

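m5 shows the head gripped, and then square to the handle, with the roller pairs level at (548,65) and (653,65). Next I grip the handle, lift, and stand off before the rail mouth to check.

Run:
```python
from meas import *
Y=-.153; ex=np.array([np.cos(Y),np.sin(Y)]); o=np.array([.5508,-.3433]); h=o-.075*ex
def st(t):
    b=ctrl.get_obs(); print(t,b["ee_pos"].round(4),b["tool_rot"].round(3),b["contact_force"].round(1),b["moment"].round(2),"w",round(b["width"],3),"gf",round(b["grasp_force"],1),b["clock"])
ctrl.goto(np.r_[h,.22],[np.pi,0,Y]); ctrl.move_straight(np.r_[h,.121],rate=.12)
ctrl.move_gripper(0,110); st("grip"); ctrl.move_straight(np.r_[h,.2265],rate=.1); st("lift")
p=W(N0-.075,S_MOUTH-.075,.2265); ctrl.move_straight(p,rot=[np.pi,0,TH],rate=.12); ctrl.wait(.3); st("pre")
c=snap("wrist","w10"); cv2.imwrite("pics/m6.png",cv2.resize(c["frame"][:360],(800,450)))
```

```text
grip [ 0.4769 -0.3317  0.1216] [-3.142e+00 -1.000e-03 -1.520e-01] [-0.6  2.4  4.4] [0.26 0.15 0.14] w 0.17 gf 107.6 31.2583
lift [ 0.4763 -0.3316  0.2258] [-3.141e+00  1.000e-03 -1.530e-01] [-0.2  0.5 -5.5] [ 0.06  0.43 -0.04] w 0.171 gf 107.1 32.4667
pre [ 0.4653 -0.1355  0.2265] [ 3.142 -0.    -0.125] [-0.9  0.2 -4.1] [ 0.05  0.37 -0.04] w 0.176 gf 107.1 34.5583
```

View pics/m6.png

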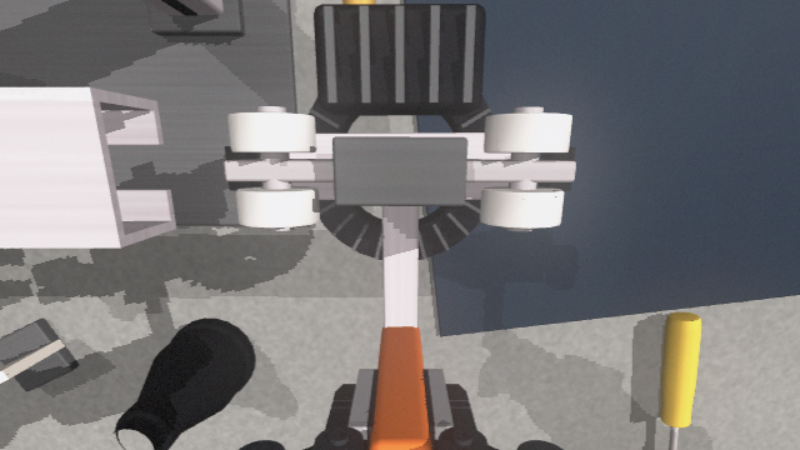

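Run:
```python
from meas import *
c=load("w10"); print("cam",ns(ray(c,0,0)[0]))
hsv=cv2.cvtColor(c["frame"],cv2.COLOR_BGR2HSV); m=((hsv[...,2]>190)&(hsv[...,1]<40))
def edges(u,lo,hi):
    k=np.nonzero(m[lo:hi,u])[0]+lo; return k[0]-.5,k[-1]+.5
for u in(30,50,70):
    a,b=edges(u,60,205); A,B=ns(onz(c,u,a,.245)),ns(onz(c,u,b,.245)); print("rail",u,a,b,A.round(4),B.round(4),"mid",(A+B)[0]/2,A[0]-B[0])
for u in(205,215,222,230,408,420,430):
    a,b=edges(u,84,186); A,B=ns(onz(c,u,a,.2395)),ns(onz(c,u,b,.2395)); print("roll",u,a,b,A.round(4),B.round(4),"mid",(A+B)[0]/2,A[0]-B[0])
# block (grey) centre rows
g=c["frame"][100:170,320]; print(hsv[104:170:3,320,2])
```

```text
cam [ 0.55820004 -0.0771628 ]
rail 30 69.5 198.5 [0.5733 0.0122] [0.5329 0.0221] mid 0.5530790194134912 0.04035198967218223
rail 50 69.5 198.5 [0.5733 0.0061] [0.5329 0.0153] mid 0.553077888465817 0.040355034502726594
rail 70 69.5 198.5 [ 5.733e-01 -1.000e-04] [0.5329 0.0084] mid 0.5530767573420676 0.040358079793374135
roll 205 89.5 181.5 [ 0.5679 -0.0396] [ 0.5378 -0.0367] mid 0.552893012693443 0.030098316759622157
roll 215 84.5 181.5 [ 0.5695 -0.043 ] [ 0.5378 -0.0402] mid 0.553648629244448 0.03161182516145933
roll 222 84.5 184.5 [ 0.5695 -0.0453] [ 0.5368 -0.0426] mid 0.5531181445569238 0.032672866110357135
roll 230 90.5 183.5 [ 0.5676 -0.0478] [ 0.5371 -0.0455] mid 0.5523865174499103 0.030503480527577675
roll 408 90.5 181.5 [ 0.5676 -0.1061] [ 0.5378 -0.1083] mid 0.5527293908595492 0.02981729534462818
roll 420 86.5 182.5 [ 0.5689 -0.11  ] [ 0.5375 -0.1126] mid 0.5531589551344442 0.031385339643477006
roll 430 85.5 181.5 [ 0.5692 -0.1132] [ 0.5378 -0.1161] mid 0.5534860601003728 0.03133564739142247
[170 227 114 121 122 117 116 117 119 120 118 119 118 117 119 115 118 115
 118 120  78 145]
```

Roller mid-line n = 0.5528–0.5532 against the rail's 0.5531, so they are aligned to within 0.3 mm, front and rear alike. I'll raise 1.6 mm and enter, watching forces.

```bash
cat > run.py <<'E'
from meas import *
N=N0-.0747
def go(ss,z,rate,lim):
    for s in ss:
        ctrl.move_straight(W(N,s,z),rate=rate); b=ctrl.get_obs(); f=b["contact_force"]-f0
        F=[f[:2]@EX,f[:2]@EY,f[2]]
        print(round(s,3),ns(b["ee_pos"]).round(4),b["ee_pos"][2].round(4),np.round(F,1))
        if abs(F[1])>lim or abs(F[0])>15 or abs(F[2])>12: print("STOP",b["clock"]); return False
    return True
E
python3 - <<'E'
import run; from run import *
s0=S_MOUTH-.075
ctrl.move_straight(W(N,s0,.2281),rate=.05); ctrl.wait(.3); run.f0=ctrl.get_obs()["contact_force"]
ok=go(s0+np.arange(.015,.136,.015),.2281,.06,7)
b=ctrl.get_obs(); print(ok,b["clock"],b["moment"],b["grasp_force"])
E
```

```text
-0.061 [ 0.4788 -0.0606] 0.2281 [-1.4 -0.7 -1.1]
-0.046 [ 0.4789 -0.0457] 0.2281 [-0.4 -0.2 -0.3]
-0.031 [ 0.4782 -0.0306] 0.2277 [-0.9  0.2 -7.3]
-0.016 [ 0.4786 -0.0155] 0.2279 [-0.  -0.6 -9.3]
-0.001 [ 0.4787 -0.0005] 0.228 [ 0.2  0.7 -9.5]
0.014 [0.4787 0.0146] 0.228 [  0.5   0.6 -11.7]
0.029 [0.4787 0.0296] 0.2281 [  0.6   0.2 -10.8]
0.044 [0.4791 0.0443] 0.228 [  2.2   0.8 -16.1]
STOP 38.3583
False 38.3583 [0.30179566 0.55416828 0.07898904] 107.68313884735107
```

The rollers are in and pressing lightly on the ceiling, with a -Z force on the tool. I'll lower a little and run on.

Run:
```python
import run; from run import *
f0=run.f0=np.array([-.5,0,-4.5])
z=.2281; s=.0438
for z in(.2275,.2269,.2263):
    ctrl.move_straight(W(N,s,z),rate=.02); b=ctrl.get_obs(); f=b["contact_force"]; print(z,b["ee_pos"][2].round(4),f.round(1),b["moment"].round(2))
    if f[2]>-6.5: break
z-=.0003
if go([.06,.08,.1,.12,.14,.16,.172],z,.08,6): go(np.arange(.174,.186,.002),z,.03,3)
b=ctrl.get_obs(); print(z,b["clock"],b["contact_force"].round(1))
c=snap("wrist","w11"); cv2.imwrite("pics/m7.png",c["frame"])
```

```text
0.2275 0.2277 [  2.7   0.8 -15.8] [0.42 0.61 0.14]
0.2269 0.2273 [  0.7   0.4 -11. ] [0.23 0.65 0.08]
0.2263 0.2268 [-0.6 -1.  -4.9] [ 0.    0.45 -0.  ]
0.06 [0.479  0.0607] 0.2261 [-0.  -0.9 -1.2]
0.08 [0.4788 0.0804] 0.226 [ 0.6 -0.1 -0.1]
0.1 [0.4787 0.1004] 0.226 [-0.5  0.  -0.2]
0.12 [0.4787 0.1205] 0.226 [ 0.2 -0.8 -0.9]
0.14 [0.4787 0.1406] 0.2259 [ 0.2 -0.2 -1.1]
0.16 [0.4787 0.1606] 0.2259 [-0.2 -0.1 -0.9]
0.172 [0.4788 0.1727] 0.226 [ 0.7  0.3 -0.3]
0.174 [0.4788 0.1739] 0.226 [-0.2 -0.8 -1.5]
0.176 [0.4788 0.1761] 0.226 [ 1.1  0.  -0.8]
0.178 [0.4788 0.1782] 0.226 [ 0.2  0.6 -0.6]
0.18 [0.4788 0.1802] 0.226 [ 0.4 -0.2 -0.4]
0.182 [0.4789 0.1819] 0.226 [ 0.8 -0.4  0.9]
0.184 [0.4789 0.1828] 0.226 [ 1.2 -5.1  0.6]
STOP 43.2583
0.226 43.2583 [ 0.1 -5.2 -3.9]
```

View pics/m7.png

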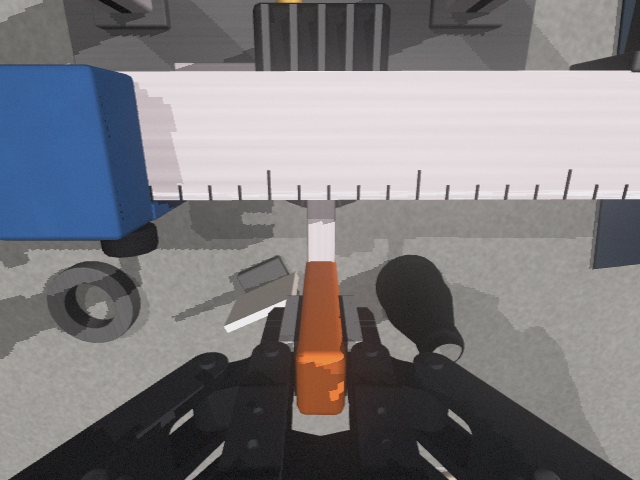

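m7 shows the light hanging in the rail with its buffer against the stop. The contact force is about 5 N, below the stop's 9 N. I'll relieve the push, lower onto the track, let go and retreat.

Run:
```python
import run; from run import *
s=.1825; ctrl.move_straight(W(N,s,.226),rate=.02)
z=.226
for i in range(8):
    z-=.0005; ctrl.move_straight(W(N,s,z),rate=.02); b=ctrl.get_obs(); f=b["contact_force"]; print(round(z,4),b["ee_pos"][2].round(4),f.round(1),b["moment"].round(2))
    if f[2]>0: break
ctrl.move_gripper(.3); ctrl.wait(.3); b=ctrl.get_obs(); print(b["width"],b["contact_force"].round(1),b["clock"])
c1=snap("wrist","w12"); ctrl.wait(.4)
ctrl.move_straight(W(N,s,.33),rate=.15)
ctrl.goto(W(.46,.274,.36),[np.pi,0,TH]); c=snap("wrist","w13"); t=snap("scene","s13"); print(ctrl.get_obs()["clock"])
cv2.imwrite("pics/m8.png",np.vstack([np.hstack([cv2.resize(c["frame"][61:131,269:369],(400,280),interpolation=cv2.INTER_CUBIC),cv2.resize(c1["frame"][:336],(400,280))]),cv2.resize(t["frame"][170:330,280:520],(800,320)[:2])[:, :]]))
```

```text
0.2255 0.2256 [-0.6 -4.  -3.5] [-0.8   0.3  -0.26]
0.225 0.225 [ 0.2 -4.6 -2.1] [-0.89  0.25 -0.35]
0.2245 0.2245 [ 0.  -4.6 -1.6] [-0.96  0.24 -0.31]
0.224 0.224 [ 0.5 -5.3 -3.1] [-1.04  0.14 -0.36]
0.2235 0.2236 [-0.6 -5.  -1. ] [-1.07  0.21 -0.36]
0.223 0.2234 [-1.9 -5.7  3.1] [-1.14  0.38 -0.33]
0.3016596270728429 [-0.8  0.3  0.1] 45.625
47.5167
```

View pics/m8.png

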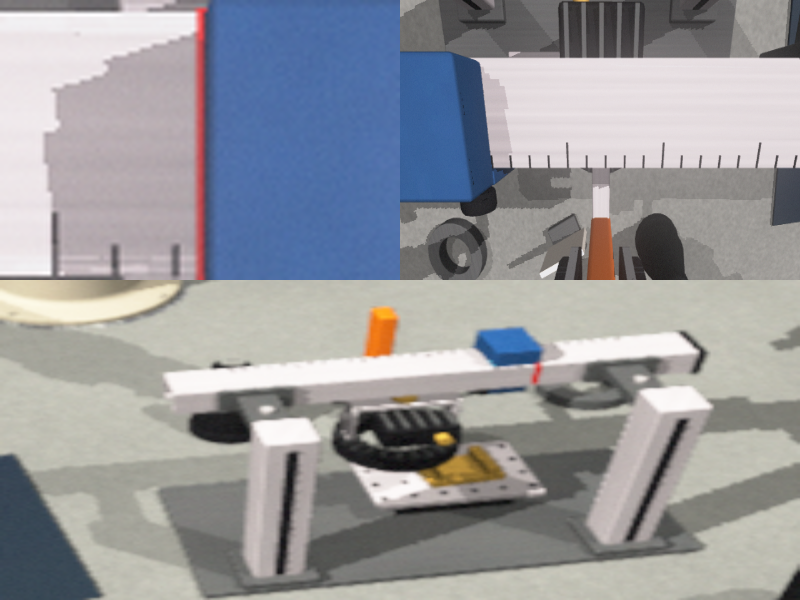

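m8 shows the stop still on the mark, with the tape at 195–206 as before. The light hangs level under the rail. One numeric check for roll-back and tilt before handing in.

Run:
```python
from meas import *
ctrl.goto(W(.42,.19,.40),[np.pi,0,TH]); a=snap("wrist","w14"); ctrl.wait(.5); b=snap("wrist","w15")
for c in(a,b):
    o=big(mask(c,*ORG))[0]; print(o[1],o[2],ns(onz(c,*o[2],.270)))
for v in range(o[1][1]+2,o[1][1]+o[1][3]-1,5):
    k=np.nonzero(o[0][v])[0]; print(v,k[0],k[-1],ns(onz(c,(k[0]+k[-1])/2,v,.27)))
print(stop_edges(b),ctrl.get_obs()["clock"])
```

```text
[319 133  21  35 699] [328.79542203 150.3018598 ] [0.4795308  0.18110103]
[321 133  21  35 691] [331.0463097  150.69609262] [0.47919108 0.18128197]
135 323 339 [0.49007025 0.18142117]
140 321 341 [0.48663486 0.18138776]
145 321 341 [0.48317139 0.18135407]
150 321 341 [0.47967948 0.18132011]
155 321 341 [0.47615878 0.18128587]
160 321 341 [0.47260893 0.18125134]
165 321 340 [0.46902942 0.18158131]
(np.float64(0.18844252025663044), np.float64(0.23832510471131088), np.float64(0.2735473047901926)) 48.6083
```

```bash
python3 -c "
from workcell import ctrl
print(ctrl.job_done())"
```

```text
the job is handed in; nothing more can be done
None
```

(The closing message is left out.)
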